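# Drop the undrilled bracket through the sprung flap of the scrap box

## Task

Throw away the top bracket of the nested stack, the one without holes: lift it off alone, leaving the two brackets under it nested where they are, and stand it on its legs on the black rubber mat and let go. Take it again by the ends of its two legs so that the fingers fit into the slot of the scrap box, push the sprung flap down with it, and keep the flap held open until the bracket has dropped to the bottom of the box. Then draw out, let the flap shut, and leave everything else as it was.

Things in the scene. Friction and masses are not known exactly. Their poses are not given: they have to be found in the camera images.
- reject_c (a point): Centre (half-way up) of the reject: bare-metal bridge bracket without holes, top of the nested stack of three. 38 mm high, 20 mm wide (x); length along y, z up. Stands on two legs of 2.5 mm sheet at its y ends, flaring outward going down, 16 degrees from vertical; the lowest 5.5 mm of each is vertical, 62.6 mm over both outsides. Feet 19 mm below this point. 50 to 110 g.
- reject_top (a point): Middle of the upper face of the reject's flat top plate: 45 mm long (y), 20 mm wide (x), 4 mm thick. A stub 10 mm in diameter hangs 14 mm below the plate and rests on the next bracket's plate: nested brackets sit 18 mm apart in height, with a 14 mm gap between plates. Axes as the bracket's.
- middle_c (a point): Centre (half-way up) of the second bracket, nested right under the reject; same shape and size, but with two drilled holes in its top plate. Must stay.
- lower_c (a point): Centre (half-way up) of the bottom bracket of the stack, same as the second. Must stay.
- rack_top (a point): Middle of the upper face of the fixed wooden rack's base board (100 mm x, 120 mm y, 12 mm thick), which carries the stack; axes as the brackets'. A fixed upright 7 mm thick, 26 mm wide (x), 70 mm high above this point, stands at each end of the stack, 5 mm clear of the legs: no room for fingers there. The +-x sides are open. The reject's top is 74 mm above this point.
- mat_top (a point): Centre of the upper face of the fixed black rubber mat, 100 mm (x) by 150 mm (y), 8 mm thick, lying on the bench.
- slot (a point): Centre of the slot, at the height of the upper face of the fixed steel scrap box (150 mm along x, 190 mm along y, 130 mm high, closed all round; inner floor 126 mm below this point). The slot is 40 mm wide (x) and 150 mm long (y); the lid is 4 mm thick. Right below it is the flap.
- flap (a joint): Angle of the thin steel flap under the slot, rad: 0 shut (flat), grows as it is pushed down into the box, stop at 1.5. A spring shuts it: 0.10 N m at 0, 0.19 N m at 1.5, so about 5 N in the middle of the slot starts to move it, and a bracket laid on it does not fall through.
- good_c (a point): Bystander: centre (half-way up) of another drilled bracket of the same size, standing alone on the bench. Must stay.
- tin: Bystander: a small closed tin, 56 mm in diameter, 65 mm high; origin at the middle of its underside. Must stay.
- jar: Bystander: a small closed glass jar, 50 mm in diameter, 60 mm high; origin at the middle of its underside. Must stay.
- hinge (a point): Middle of the flap's hinge line, which runs along the slot's long edge (y) on its -x side, 4 mm below the upper face of the box. The flap's free edge, 44 mm from the hinge towards +x, swings down. Fingertips 22 mm wide in the middle of the slot, 35 mm below the upper face of the box, hold the flap at about 1.2 rad.
Things that resemble listed ones, but are neither listed nor needed, are in the scene too. Of the things shaped like the part that bears slot, the grey one is meant.

How it is judged:
By the outcome, as a careful person would: the job done as asked, in the order asked, and still so for the second after the job is handed in, with the robot touching nothing.
It also fails if it takes over 61 s, if anything falls off the work surface, if the arm or the gripper's body presses on something with over 40 N, if the wrist force passes 120 N, or if a joint passes its speed limit or range.

## Robot

A 6-joint arm with a two-finger parallel gripper is mounted at the origin on the work surface. World frame = base frame: x ahead of the robot, y to its left, z up, the work surface at z = 0. Lengths are in m, angles in degrees, forces in N, time in s.
With the tool pointing down it reaches from about 0.4 to 0.825 m from the base axis. Payload 7 kg.
Tool frame: the origin (TCP) lies midway between the tips of the shut fingers; the grasp point (between the pads) lies 19 mm behind it; z points along the fingers, y is the line along which they close (so a half turn about z gives the same grasp; the last joint's range is limited). The gripper opens to 88 mm and grips with 3 to 60 N. Pads are 19 mm wide; open, the fingers measure 130 mm over their backs; the gripper's body (78 mm by 193 mm) begins 47 mm behind the grasp point.
Start: joints at [92.08, 20.546, 0.682, 0, -70.136, -16.507], TCP at [0.168, 0.654, 0.227] pointing down, gripper open.
Joint ranges: [-176.03, 176.03], [-82.01, 121.73], [-58.28, 71.71], [-173.87, 95.51], [-174.79, -0.11], [-173.66, 173.66]. Speed limits (degrees/s): [136.94, 136.94, 172.46, 180, 180, 180].

## Interface

Orientations are given as [roll, pitch, yaw] about the fixed x, y, z axes, in that order (R = Rz(yaw) Ry(pitch) Rx(roll)).
In Python, from plant import r, eyes, workorder gives the robot as it stands.
- The arm moves only by the tool step_arm, never from a script. Its argument "plan" is a list of rows, each a list of 5 numbers: the shift along the tool's x, y, z each as a share of 25 cm, from -1 to 1, then the turn about the tool's z as a share of 60 degrees, from -1 to 1, then the finger opening in mm, from 0 to 87.6. In form: [[x, y, z, turn, jaw], ...]. A call has 1 to 12 rows; each row is the pose to reach, as a shift and turn from the pose commanded when the call began, along the tool's axes at that moment; what a row does not reach only later rows make up. A row lasts 1/12 s, in which the tool goes at most 41.7 mm and 7.16 degrees, less where a joint would pass 70% of its speed; a pose out of reach is approached as far as the arm can. A call with a number of a shift or a turn outside -1 to 1 is refused whole. A call with a gripper value outside its range is refused whole. The fingers move at their own pace and stop on an object; "newtons" is the grip in N (left out, the last holds). Time passes only in rows, so rows that repeat a pose let the fingers close. It gives the time, the measured TCP pose, the force, the opening and the grip force at its end, in the units of the state.
- r.get_state(): the state, without advancing time (a new reading comes with each control period).
- eyes.capture(name): name is "scene" or "top" or "wrist"; returns the picture (480x640x3 uint8, red, green, blue); there is no depth.
- eyes.camera_model(name): a dict with "fov_y" (degrees; the focal length in pixels is half the picture's height over the tangent of half this angle, whatever the lens; pixels are square), "cx", "cy" (the principal point, pixels), "world_to_cam" (4x4, takes a point from world to camera coordinates); the wrist camera has in their place "hand_eye" (4x4, takes a point from camera to tool coordinates, whose origin is the TCP and whose axes are the flange's). Camera axes: x right, y up, looking along -z (the intrinsics and any distortion apply to the point x, -y, -z); pixel columns grow to the right and rows downward; lengths in m; the calibration is good to about 2 mm. The wrist camera is an equidistant fisheye: a pixel r from the principal point sees the ray r / f radians off the axis. A picture is of the moment at which its call begins: read the wrist's pose just before it. camera_model takes no time and is no camera call.
- workorder.close_job(): hands the job in; it is judged then, once.
The state is a dict: "time_s": time; "joints": joint angles; "qd": joint speeds; "joint_torque": joint torques, N m; "tcp_pos": TCP position; "eef_rot": TCP orientation; "contact_force": force on the tool from outside, world axes, zero at the start; "moment": the same for the moment, N m; "gripper_width": finger opening in m; "gripper_force": force on a finger pad.
Only numpy, scipy, OpenCV 4.12 (cv2) and the standard library are available. Lean on these libraries where they do the work, as an engineer would, in place of code of your own. Each camera call takes 0.05 s, during which the arm holds its last target. There are 200 camera calls.

## Working session

There is one attempt and no reset: what is moved stays moved. The work goes in short steps, Python scripts to look and compute and a tool call to move; the robot and the scene stay as the last step left them, time stands still between calls to the robot, and variables do not carry over. Pictures are saved under pics/ and viewed, at most 10 in all, crops included, and the job is handed in when it is done.

Besides the shell and the picture viewer there is one more tool, called as a command line: name --pt "numbers of a row" for each row, then --argument value for the rest. step_arm: Moves the arm, as the interface text tells. Its arguments: {"type":"object","properties":{"plan":{"type":"array"},"newtons":{"type":"number"}},"required":["plan"]}

```bash
mkdir -p pics; ls; python3 - <<'E'
from plant import r, eyes, workorder
import cv2
for n in("scene","top","wrist"):
    im=eyes.capture(n); cv2.imwrite(f"pics/{n}0.png",im[:,:,::-1]); print(n,eyes.camera_model(n))
print(r.get_state())
E
```

```text
pics
scene {'fov_y': 51.83085669611719, 'cx': 318.844486207219, 'cy': 238.55033641827868, 'world_to_cam': array([[ 0.13193006,  0.99125722, -0.00189046,  0.0484312 ],
       [-0.75390121,  0.10157738,  0.64908783,  0.31092484],
       [ 0.64360502, -0.08420898,  0.76071113, -1.66685289],
       [ 0.        ,  0.        ,  0.        ,  1.        ]])}
top {'fov_y': 45.98724907471831, 'cx': 317.1628194304294, 'cy': 234.83026790649723, 'world_to_cam': array([[-0.00785534, -0.99993194,  0.0086263 , -0.11406635],
       [ 0.99573692, -0.00702897,  0.09197058, -0.49011071],
       [-0.09190368,  0.00931198,  0.99572436, -1.28855244],
       [ 0.        ,  0.        ,  0.        ,  1.        ]])}
wrist {'fov_y': 65.70646984690485, 'cx': 317.541473292687, 'cy': 247.45596193139315, 'hand_eye': array([[ 7.36377037e-04,  9.58599689e-01,  2.84756200e-01,
         7.81564111e-02],
       [ 9.99999717e-01, -6.61946222e-04, -3.57623068e-04,
        -6.08940380e-04],
       [-1.54324072e-04,  2.84756382e-01, -9.58599906e-01,
        -1.56861249e-01],
       [ 0.00000000e+00,  0.00000000e+00,  0.00000000e+00,
         1.00000000e+00]])}
{'time_s': 0.15, 'joints': array([ 9.20779779e+01,  2.05825160e+01,  6.47052145e-01, -1.45909017e-02,
       -7.01339862e+01, -1.65040058e+01]), 'qd': array([ 0.04134437, -0.19383102,  0.19092846,  0.01289739,  0.01566057,
       -0.07718112]), 'joint_torque': array([-2.38107365e-03, -5.83275747e+01,  2.93291456e+01,  7.00142249e+00,
        8.77550076e-03, -1.10952360e-04]), 'tcp_pos': array([0.16812918, 0.65336697, 0.22584161]), 'eef_rot': array([ 1.79929514e+02, -6.57823475e-03, -1.44309904e+01]), 'contact_force': array([0.03160311, 0.13457178, 0.60697591]), 'moment': array([-0.01772189,  0.00056988, -0.00115739]), 'gripper_force': 0.0, 'gripper_width': 0.08776957507749994}
```

View pics/top0.png

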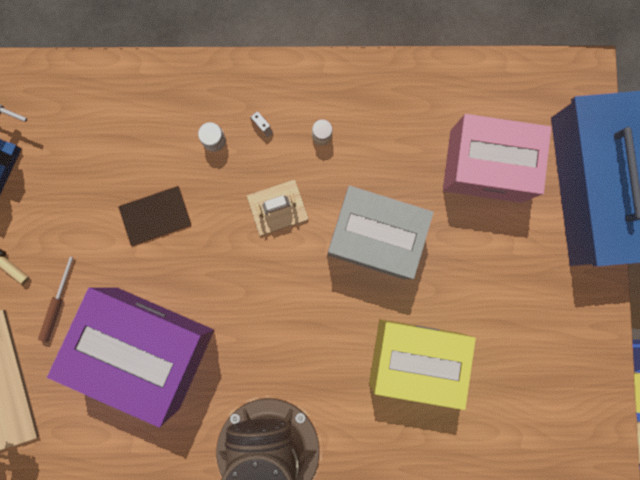

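View pics/scene0.png

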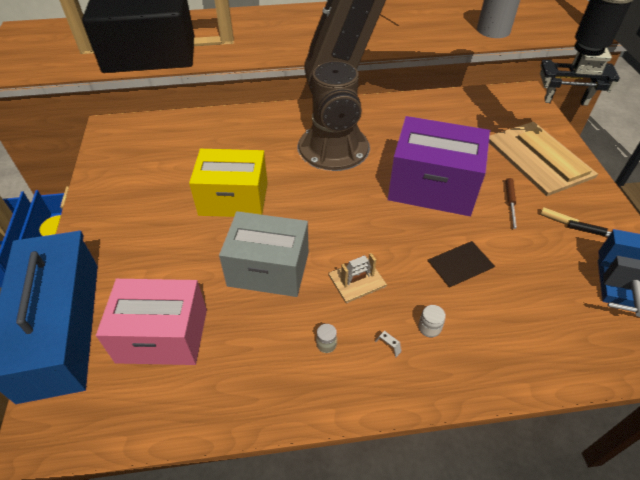

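The top view shows the grey box with its slot at (381,232), the rack and stack at (278,207), the mat at (155,216), the tin and jar at (210,135) and (322,132), and a lone drilled bracket at (261,123). The scene view shows the same: stack at (358,270), grey slot at (264,239) and mat at (461,263).

```bash
cat >h.py <<'E'
import numpy as np, cv2
from scipy.spatial.transform import Rotation as R
from plant import r, eyes, workorder
def cap(n):
    s=r.get_state(); im=eyes.capture(n); return s,np.ascontiguousarray(im[:,:,::-1])
def cam(n,s=None):
    m=eyes.camera_model(n); f=240/np.tan(np.radians(m['fov_y']/2))
    if n=='wrist':
        T=np.eye(4);T[:3,:3]=R.from_euler('xyz',s['eef_rot'],degrees=True).as_matrix();T[:3,3]=s['tcp_pos']
        C=T@m['hand_eye']
    else: C=np.linalg.inv(m['world_to_cam'])
    return f,m['cx'],m['cy'],C,n
def ray(c,uv):
    f,cx,cy,C,n=c; a,b=uv[0]-cx,uv[1]-cy
    if n=='wrist':
        q=np.hypot(a,b)+1e-9; t=q/f; d=np.array([a/q*np.sin(t),-b/q*np.sin(t),-np.cos(t)])
    else: d=np.array([a/f,-b/f,-1])
    d=C[:3,:3]@d; return C[:3,3],d/np.linalg.norm(d)
def plane(c,uv,z):
    o,d=ray(c,uv); return o+d*(z-o[2])/d[2]
def tri(rays):
    A=0;B=0
    for o,d in rays:
        P=np.eye(3)-np.outer(d,d);A=A+P;B=B+P@o
    x=np.linalg.solve(A,B); return x,[1000*np.linalg.norm((np.eye(3)-np.outer(d,d))@(x-o)) for o,d in rays]
def proj(c,p):
    f,cx,cy,C,n=c; q=np.linalg.inv(C)@np.append(p,1); x,y,z=q[0],-q[1],-q[2]
    if n=='wrist':
        t=np.arctan2(np.hypot(x,y),z);k=f*t/(np.hypot(x,y)+1e-9);return cx+k*x,cy+k*y
    return cx+f*x/z,cy+f*y/z
def quad(mask):
    cs,_=cv2.findContours(mask.astype(np.uint8),cv2.RETR_EXTERNAL,cv2.CHAIN_APPROX_NONE)
    return cv2.minAreaRect(max(cs,key=cv2.contourArea)),max(cs,key=cv2.contourArea)
E
python3 - <<'E'
from h import *
t=cv2.imread('pics/top0.png');s=cv2.imread('pics/scene0.png');ct=cam('top');cs=cam('scene')
def win(im,x0,y0,x1,y1,f):
    m=np.zeros(im.shape[:2],bool);m[y0:y1,x0:x1]=f(im[y0:y1,x0:x1].astype(int));return m
dark=lambda a:a.max(2)<60
light=lambda a:(a.min(2)>165)
res={}
for name,f,wt,ws,zz in(("mat",dark,(110,175,200,255),(420,235,505,290),.008),("slot",light,(335,195,430,265),(225,220,305,255),.126)):
    P=[]
    for im,c,w in((t,ct,wt),(s,cs,ws)):
        m=win(im,*w,f);q,cc=quad(m);
        M=cv2.moments(cc);u=(M['m10']/M['m00'],M['m01']/M['m00'])
        P.append(u);k=np.array([plane(c,b,zz)[:2] for b in cv2.boxPoints(q)])
        e=np.diff(np.vstack([k,k[:1]]),axis=0);L=np.linalg.norm(e,axis=1);i=L.argmax()
        print(name,c[4],np.round(u,1),'plane',plane(c,u,zz).round(4),'sizes',L.round(3),'long dir',np.degrees(np.arctan2(e[i,1],e[i,0])).round(1))
    print('tri',tri([ray(ct,P[0]),ray(cs,P[1])]))
for uv in((278,207),(276,203)):print('rack',plane(ct,uv,.012).round(3),plane(ct,uv,.086).round(3))
print(tri([ray(ct,(276,203)),ray(cs,(358,262))]))
a=cv2.resize(t[165:250,230:330],None,fx=4,fy=4,interpolation=2);b=cv2.resize(s[240:310,315:400],None,fx=4.5,fy=4.5,interpolation=2)
o=np.zeros((345,790,3),np.uint8);o[:340,:400]=a;o[:315,405:405+b.shape[1]]=b;cv2.imwrite('pics/c1.png',o)
E
```

```text
Traceback (most recent call last):
ZeroDivisionError: float division by zero
```

```bash
cat > m.py <<'E'
from h import *
t=cv2.imread('pics/top0.png');s=cv2.imread('pics/scene0.png');ct=cam('top');cs=cam('scene')
print(t[216,155],s[263,461],t[232,381],s[239,264],t[245,345],s[228,250])
def win(im,x0,y0,x1,y1,f):
    m=np.zeros(im.shape[:2],bool);m[y0:y1,x0:x1]=f(im[y0:y1,x0:x1].astype(int));return m
dark=lambda a:a.max(2)<70
light=lambda a:(a.min(2)>165)
for name,f,wt,ws,zz in(("mat",dark,(110,175,200,255),(420,235,505,290),.008),("slot",light,(335,195,430,265),(225,220,305,255),.126)):
    P=[]
    for im,c,w in((t,ct,wt),(s,cs,ws)):
        m=win(im,*w,f);print(m.sum())
        if m.sum()<50: continue
        q,cc=quad(m);
        M=cv2.moments(cc);u=(M['m10']/M['m00'],M['m01']/M['m00'])
        P.append(u);k=np.array([plane(c,b,zz)[:2] for b in cv2.boxPoints(q)])
        e=np.diff(np.vstack([k,k[:1]]),axis=0);L=np.linalg.norm(e,axis=1);i=L.argmax()
        print(name,c[4],np.round(u,1),'plane',plane(c,u,zz).round(4),'sizes',L.round(3),'long dir',np.degrees(np.arctan2(e[i,1],e[i,0])).round(1))
    if len(P)==2:print('tri',tri([ray(ct,P[0]),ray(cs,P[1])]))
for uv in((278,207),(276,203)):print('rack',plane(ct,uv,.012).round(3),plane(ct,uv,.086).round(3))
print(tri([ray(ct,(276,203)),ray(cs,(358,262))]))
a=cv2.resize(t[165:250,230:330],None,fx=4,fy=4,interpolation=2);b=cv2.resize(s[240:310,315:400],None,fx=4.5,fy=4.5,interpolation=2)
o=np.zeros((345,790,3),np.uint8);o[:340,:400]=a;o[:315,405:405+b.shape[1]]=b;cv2.imwrite('pics/c1.png',o)
E
python3 m.py
```

```text
[41 52 70] [34 41 54] [189 192 198] [172 182 188] [161 166 164] [138 149 144]
855
mat top [140.5 210.5] plane [0.551  0.2967 0.008 ] sizes [0.109 0.095 0.108 0.095] long dir -71.6
1567
mat scene [460.6 263.6] plane [0.5444 0.2644 0.008 ] sizes [0.178 0.108 0.169 0.101] long dir 110.5
tri (array([0.54705048, 0.27906821, 0.01282391]), [np.float64(15.655343096065879), np.float64(15.65534309606581)])
1157
slot top [380.3 231.8] plane [ 0.4853 -0.2519  0.126 ] sizes [0.038 0.145 0.038 0.144] long dir -108.3
558
slot scene [264.5 238.1] plane [ 0.4856 -0.2506  0.126 ] sizes [0.034 0.146 0.033 0.143] long dir 71.7
tri (array([ 0.48536419, -0.25123315,  0.12588062]), [np.float64(0.6719924664665887), np.float64(0.671992466466575)])
rack [ 0.557 -0.026  0.012] [ 0.546 -0.031  0.086]
rack [ 0.566 -0.022  0.012] [ 0.555 -0.026  0.086]
(array([ 0.5561678 , -0.02454136,  0.0795487 ]), [np.float64(1.469187163009177), np.float64(1.4691871630091904)])
```

View pics/c1.png

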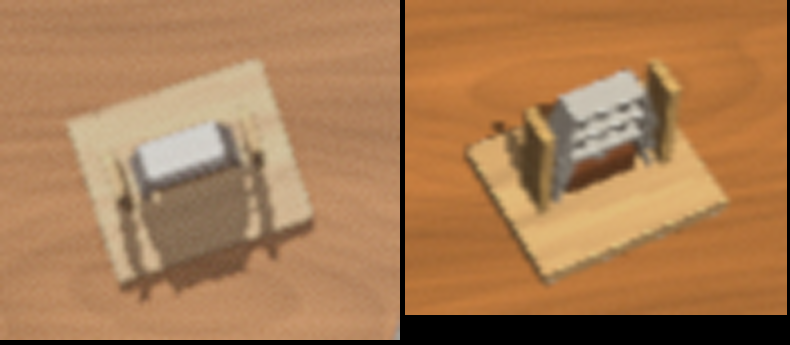

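The crop shows the stack's plate centre near (275.5,203) in the top view, with the rack's x axis at about 18.6 deg. The slot comes out at z 0.126 with the right size. Next I move over the stack.

step_arm --pt "0.1 0.1 -0.2 0 87.6" --pt "0.726 0.75 -0.2 0 87.6" --pt "0.726 0.75 -0.2 0 87.6" --pt "0.726 0.75 -0.2 0 87.6" --pt "0.726 0.75 -0.2 0 87.6" --pt "0.726 0.75 -0.2 0 87.6" --pt "0.726 0.75 -0.2 0 87.6" --pt "0.726 0.75 -0.2 0 87.6"

```text
time_s: 0.82
tcp_pos: [0.2989, 0.4228, 0.2777]
eef_rot: [-179.9, -0.0, -14.6]
contact_force: [-0.8, -0.2, 0.1]
gripper_width: 0.0877
gripper_force: 0.0
```

step_arm --pt "0.726 0.75 0 0 87.6" --pt "0.726 0.75 0 0 87.6" --pt "0.726 0.75 0 0 87.6" --pt "0.726 0.75 0 0 87.6" --pt "0.726 0.75 0 0 87.6" --pt "0.726 0.75 0 0 87.6" --pt "0.726 0.75 0 0 87.6"

```text
time_s: 1.4
tcp_pos: [0.4275, 0.1963, 0.2766]
eef_rot: [180.0, -0.0, -14.6]
contact_force: [-1.0, -0.3, -0.5]
gripper_width: 0.0876
gripper_force: 0.0
```

step_arm --pt "0.726 0.75 0.2 0.95 87.6" --pt "0.726 0.75 0.2 0.95 87.6" --pt "0.726 0.75 0.2 0.95 87.6" --pt "0.726 0.75 0.2 0.95 87.6" --pt "0.726 0.75 0.2 0.95 87.6" --pt "0.726 0.75 0.2 0.95 87.6" --pt "0.726 0.75 0.2 0.95 87.6" --pt "0.726 0.75 0.2 0.95 87.6" --pt "0.726 0.75 0.2 0.95 87.6" --pt "0.726 0.75 0.2 0.95 87.6"

```text
time_s: 2.23
tcp_pos: [0.5553, -0.0267, 0.2262]
eef_rot: [180.0, 0.0, -71.2]
contact_force: [-0.1, 0.4, 0.2]
gripper_width: 0.0874
gripper_force: 0.0
```

```bash
sed -i 's/<70/<90/' m.py; python3 m.py | head -8; python3 - <<'E'
from h import *
s,im=cap('wrist');cv2.imwrite('pics/w1.png',im);np.save('w1.npy',s,allow_pickle=True)
print(s['time_s'],s['tcp_pos'],s['eef_rot'],s['joints'])
c=cam('wrist',s);print(proj(c,[.555,-.025,.086]))
E
```

```text
[41 52 70] [34 41 54] [189 192 198] [172 182 188] [161 166 164] [138 149 144]
2569
mat top [154.5 215.8] plane [0.5383 0.2636 0.008 ] sizes [0.146 0.099 0.145 0.098] long dir -71.6
1626
mat scene [460.4 263.6] plane [0.5445 0.2639 0.008 ] sizes [0.182 0.109 0.171 0.102] long dir 109.9
tri (array([0.53935709, 0.26642096, 0.00072956]), [np.float64(0.7308913813171701), np.float64(0.7308913813171868)])
1157
slot top [380.3 231.8] plane [ 0.4853 -0.2519  0.126 ] sizes [0.038 0.145 0.038 0.144] long dir -108.3
2.2333 [ 0.55533118 -0.02669648  0.22617641] [ 1.79961949e+02  8.70434850e-03 -7.12384693e+01] [ 1.74227151e+01  9.41186680e+00 -1.45198147e+01 -8.54523553e-03
 -6.61065632e+01  1.34228218e+00]
(np.float64(318.56966640951725), np.float64(236.62009727336815))
```

View pics/w1.png

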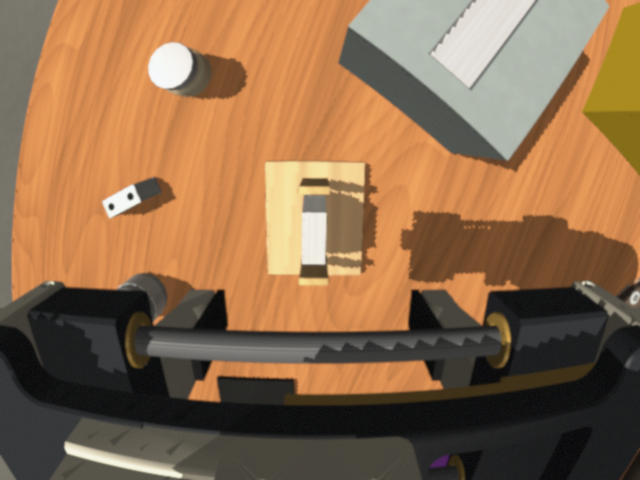

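The wrist view shows the reject's white top plate at about (314,238), long axis vertical in the image, between the wooden uprights at (314,182) and (314,275). The tool axes look nearly aligned with it. Next I measure the plate and take a second wrist view closer in.

step_arm --pt "-0.1 0 0.16 0 87.6" --pt "-0.1 0 0.16 0 87.6" --pt "-0.1 0 0.16 0 87.6"

```text
time_s: 2.53
tcp_pos: [0.5458, -0.0018, 0.1852]
eef_rot: [179.8, 0.0, -71.1]
contact_force: [0.1, -0.1, -0.3]
gripper_width: 0.088
gripper_force: 0.0
```

```bash
cat >pl.py <<'E'
from h import *
def plate(im,c,w,z,name,th=200):
    x0,y0,x1,y1=w;m=np.zeros(im.shape[:2],np.uint8);m[y0:y1,x0:x1]=(im[y0:y1,x0:x1].min(2)>th)
    q,cc=quad(m);k=np.array([plane(c,b,z)[:2] for b in cv2.boxPoints(q)])
    e=np.diff(np.vstack([k,k[:1]]),axis=0);L=np.linalg.norm(e,axis=1);i=L.argmax()
    print(name,np.round(q[0],1),plane(c,q[0],z).round(4),L.round(4),np.degrees(np.arctan2(e[i,1],e[i,0])).round(2)%180)
    return ray(c,q[0])
E
python3 - <<'E'
from pl import *
s1=np.load('w1.npy',allow_pickle=True).item();w1=cv2.imread('pics/w1.png')
s2,w2=cap('wrist');cv2.imwrite('pics/w2.png',w2);print(s2['tcp_pos'],s2['eef_rot'])
c1,c2,ct=cam('wrist',s1),cam('wrist',s2),cam('top')
a=plate(w1,c1,(290,195,340,275),.086,'w1')
u,v=map(int,proj(c2,plane(c1,(314,238),.086)));print(u,v)
b=plate(w2,c2,(u-35,v-50,u+35,v+50),.086,'w2')
t=cv2.imread('pics/top0.png');d=plate(t,ct,(255,190,300,220),.086,'top')
print(tri([a,b,d]))
crop=w2[max(v-100,0):v+100,u-100:u+100];cv2.imwrite('pics/c2.png',cv2.resize(crop,None,fx=3,fy=3))
E
```

```text
[ 0.5458012  -0.00175182  0.18515654] [ 1.79829761e+02  2.37977034e-02 -7.11171394e+01]
w1 [313.5 238. ] [ 0.5586 -0.0225  0.086 ] [0.0187 0.0429 0.0194 0.043 ] 108.16
311 216
w2 [311. 217.] [ 0.5586 -0.0221  0.086 ] [0.0433 0.0194 0.0433 0.0201] 108.19
top [274.9 202.1] [ 0.5571 -0.0239  0.086 ] [0.0371 0.0142 0.0371 0.0142] 108.28
(array([ 0.55812593, -0.0226472 ,  0.08484749]), [np.float64(0.5540605657706096), np.float64(0.8569946668872147), np.float64(1.4019557974649313)])
```

View pics/c2.png

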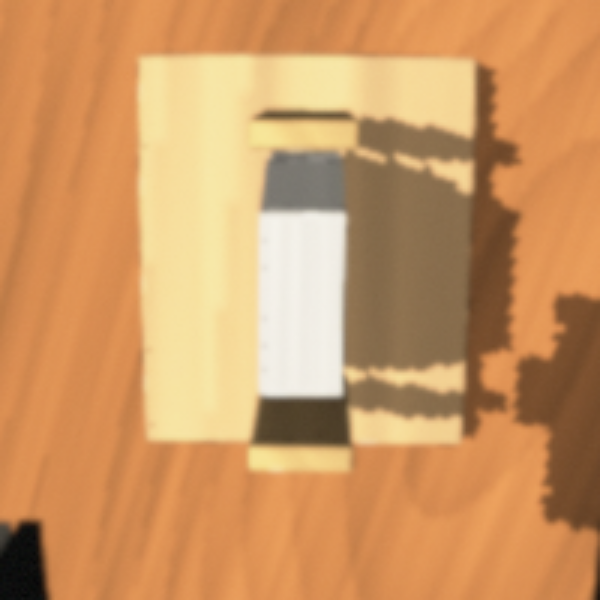

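The crop shows the plate alone, squarely between the uprights. Its centre is at (0.558, -0.0225, 0.085) with its long axis at 108.2 deg. The sizes agree, and the height agrees with the expected 0.086.

step_arm --pt "0.0945 -0.019 0.1 0.01 87.6" --pt "0.0945 -0.019 0.25 0.01 80" --pt "0.0945 -0.019 0.35 0.01 70" --pt "0.0945 -0.019 0.42 0.01 60" --pt "0.0945 -0.019 0.447 0.01 50" --pt "0.0945 -0.019 0.447 0.01 40" --pt "0.0945 -0.019 0.447 0.01 30" --pt "0.0945 -0.019 0.447 0.01 30" --pt "0.0945 -0.019 0.447 0.01 30" --newtons 15

```text
time_s: 3.33
tcp_pos: [0.5607, -0.0236, 0.0766]
eef_rot: [-179.8, -0.0, -72.0]
contact_force: [-0.5, -1.3, 0.2]
gripper_width: 0.0402
gripper_force: 0.0
```

```bash
python3 - <<'E'
from pl import *
s,w=cap('wrist');cv2.imwrite('pics/w3.png',w);print(s['tcp_pos'],s['eef_rot'],s['gripper_width'])
c=cam('wrist',s);u,v=map(int,proj(c,[.558,-.0225,.086]));print(u,v)
plate(w,c,(u-60,max(v-90,0),u+60,v+90),.086,'w3')
x0=max(0,u-150);y0=max(0,v-110)
cv2.imwrite('pics/c3.png',cv2.resize(w[y0:y0+220,x0:x0+300],None,fx=2.6,fy=2.6))
E
```

```text
[ 0.5606628  -0.02358319  0.07659387] [-1.79825869e+02 -1.81717694e-02 -7.19856296e+01] 0.040195637927086005
325 322Traceback (most recent call last):
  File "<stdin>", line 4, in <module>
  File "pl.py", line 4, in plate
    q,cc=quad(m);k=np.array([plane(c,b,z)[:2] for b in cv2.boxPoints(q)])
         ~~~~^^^
  File "h.py", line 33, in quad
    return cv2.minAreaRect(max(cs,key=cv2.contourArea)),max(cs,key=cv2.contourArea)
                           ~~~^^^^^^^^^^^^^^^^^^^^^^^^
ValueError: max() iterable argument is empty
```

```bash
python3 - <<'E'
from h import *
w=cv2.imread('pics/w3.png')
cv2.imwrite('pics/c3.png',cv2.resize(w[200:440,175:475],None,fx=2.5,fy=2.5))
s=r.get_state();print(s['time_s'],s['tcp_pos'],s['gripper_width'])
E
```

```text
3.3833 [ 0.56037408 -0.02361235  0.07633503] 0.03557684170141464
```

View pics/c3.png

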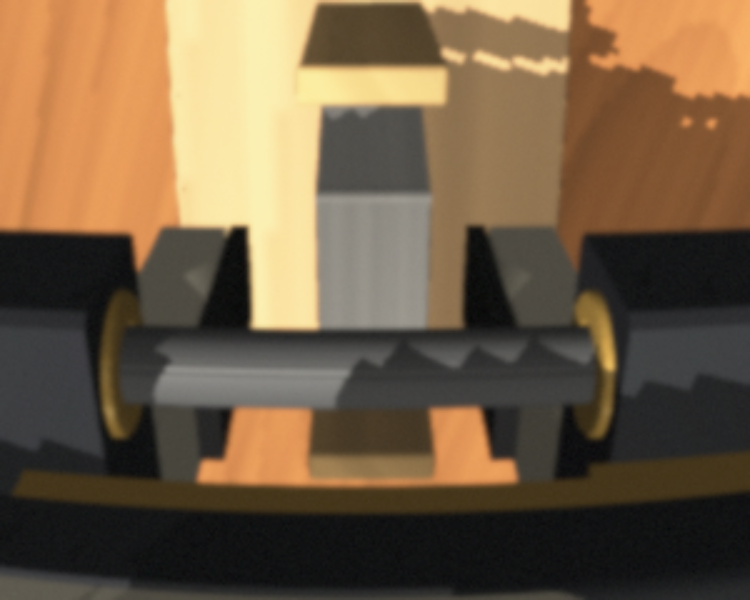

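The crop shows the plate centre 7 px right of the finger midplane, about 2.5 mm towards tool +y, which agrees with the state reading. I'll correct that, then close.

step_arm --pt "-0.007 0.0104 0.01 0 30" --pt "-0.007 0.0104 0.01 0 30" --pt "-0.007 0.0104 0.01 0 30" --pt "-0.007 0.0104 0.01 0 30"

```text
time_s: 3.72
tcp_pos: [0.5564, -0.023, 0.0725]
eef_rot: [-180.0, -0.0, -72.0]
contact_force: [-0.0, -0.0, -0.4]
gripper_width: 0.0302
gripper_force: 0.0
```

```bash
python3 - <<'E'
from h import *
s,w=cap('wrist');cv2.imwrite('pics/w4.png',w);print(s['tcp_pos'],s['gripper_width'])
w3=cv2.imread('pics/w3.png')
for im,row in((w3,300),(w,290),(w,298)):
    a=im[row,230:420].astype(int);print(' '.join(f"{230+i}:{a[i].max()-a[i].min()}" for i in range(50,140,1) if (a[i].max()-a[i].min()<25)!=(a[i-1].max()-a[i-1].min()<25)))
s=r.get_state();print(s['tcp_pos'])
E
```

```text
[ 0.55639682 -0.02303264  0.07245054] 0.030230571099811174
303:17 346:30 362:11
293:19 338:29
284:52 293:21 338:31 351:23
[ 0.55645027 -0.0230197   0.07241971]
```

step_arm --pt "0 -0.0045 -0.004 0 30" --pt "0 -0.0045 -0.004 0 25" --pt "0 -0.0045 -0.004 0 22" --pt "0 -0.0045 -0.004 0 20" --pt "0 -0.0045 -0.004 0 16" --pt "0 -0.0045 -0.004 0 12" --pt "0 -0.0045 -0.004 0 12" --pt "0 -0.0045 -0.004 0 12" --newtons 20

```text
time_s: 4.43
tcp_pos: [0.5574, -0.0227, 0.0733]
eef_rot: [180.0, 0.0, -72.0]
contact_force: [0.3, -0.1, 0.1]
gripper_width: 0.0198
gripper_force: 20.0
```

Gripped at 19.8 mm with 20 N. Lifting slowly at first.

step_arm --pt "0 0 -0.02 0 12" --pt "0 0 -0.04 0 12" --pt "0 0 -0.07 0 12" --pt "0 0 -0.1 0 12" --pt "0 0 -0.15 0 12" --pt "0 0 -0.22 0 12" --pt "0 0 -0.32 0 12" --pt "0 0 -0.42 0 12" --pt "0 0 -0.5 0 12" --pt "0 0 -0.5 0 12" --pt "0 0 -0.5 0 12"

```text
time_s: 5.35
tcp_pos: [0.5582, -0.0225, 0.2005]
eef_rot: [-179.8, -0.0, -72.0]
contact_force: [-0.2, 0.0, -0.4]
gripper_width: 0.0196
gripper_force: 20.0
```

```bash
python3 - <<'E'
from h import *
_,a=cap('top');_,b=cap('scene');s,w=cap('wrist');print(s['tcp_pos'],s['gripper_width'])
o=np.zeros((500,800,3),np.uint8)
o[:320,:400]=cv2.resize(b[230:310,315:415],None,fx=4,fy=4,interpolation=2);o[:300,400:]=cv2.resize(w[180:480,117:517],None,fx=1,fy=1)
cv2.imwrite('pics/c5.png',o)
E
```

```text
[ 0.55703038 -0.02271922  0.19819837] 0.019790305710225987
```

View pics/c5.png

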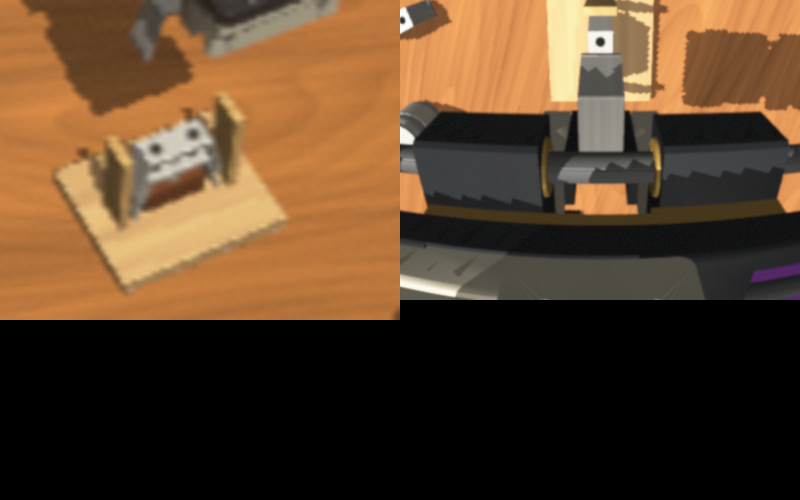

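The crop shows the reject in the fingers and the two drilled brackets still nested in the rack. Next I carry it to the mat.

step_arm --pt "-1 -0.26 0 0 12" --pt "-1 -0.26 0 0 12" --pt "-1 -0.26 0 0 12" --pt "-1 -0.26 0 0 12" --pt "-1 -0.26 0 0 12" --pt "-1 -0.26 0 0 12" --pt "-1 -0.26 0 0 12" --pt "-1 -0.26 0 0 12"

```text
time_s: 6.17
tcp_pos: [0.5414, 0.2379, 0.1968]
eef_rot: [179.9, -0.0, -71.8]
contact_force: [1.2, -0.1, -1.5]
gripper_width: 0.0193
gripper_force: 20.0
```

step_arm --pt "-0.112 -0.034 0.1 0 12" --pt "-0.112 -0.034 0.25 0 12" --pt "-0.112 -0.034 0.4 0 12" --pt "-0.112 -0.034 0.5 0 12" --pt "-0.112 -0.034 0.58 0 12" --pt "-0.112 -0.034 0.61 0 12" --pt "-0.112 -0.034 0.61 0 12" --pt "-0.112 -0.034 0.61 0 12" --pt "-0.112 -0.034 0.61 0 12" --pt "-0.112 -0.034 0.61 0 12"

```text
time_s: 7.0
tcp_pos: [0.5425, 0.2649, 0.0475]
eef_rot: [-179.9, 0.1, -72.0]
contact_force: [-0.1, -0.2, -0.7]
gripper_width: 0.0193
gripper_force: 20.0
```

```bash
python3 - <<'E'
from h import *
_,a=cap('top');_,b=cap('scene');s,w=cap('wrist');print(s['tcp_pos'],s['eef_rot'],s['gripper_width'],s['contact_force'])
o=np.zeros((400,800,3),np.uint8)
o[:320,:400]=cv2.resize(b[225:305,410:510],None,fx=4,fy=4,interpolation=2);o[:300,400:]=w[180:480,117:517]
cv2.imwrite('pics/c6.png',o)
E
```

```text
[0.54222455 0.26485589 0.04719628] [-1.79880022e+02  5.35230007e-02 -7.20241984e+01] 0.019234152611871603 [ 0.31796205  0.32679992 -1.18604454]
```

View pics/c6.png

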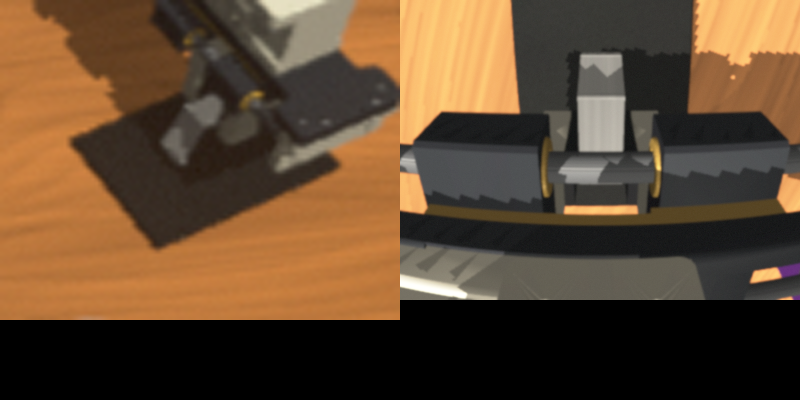

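The crop shows the bracket level, squarely above the mat and well inside its edges. Lowering until it touches.

step_arm --pt "0 0 0.02 0 12" --pt "0 0 0.036 0 12" --pt "0 0 0.044 0 12" --pt "0 0 0.048 0 12" --pt "0 0 0.048 0 12" --pt "0 0 0.048 0 12"

```text
time_s: 7.65
tcp_pos: [0.5416, 0.2644, 0.0337]
eef_rot: [180.0, -0.0, -72.0]
contact_force: [-0.1, 0.2, -1.3]
gripper_width: 0.0195
gripper_force: 20.0
```

step_arm --pt "0 0 0.004 0 12" --pt "0 0 0.006 0 12" --pt "0 0 0.006 0 12"

```text
time_s: 7.9
tcp_pos: [0.5419, 0.2646, 0.0332]
eef_rot: [-180.0, 0.0, -72.0]
contact_force: [-2.1, -0.6, 7.2]
gripper_width: 0.0193
gripper_force: 20.0
```

step_arm --pt "0 0 -0.003 0 20" --pt "0 0 -0.003 0 30" --pt "0 0 -0.003 0 45" --pt "0 0 -0.003 0 60" --pt "0 0 -0.003 0 60" --pt "0 0 -0.003 0 60" --pt "0 0 -0.06 0 87.6" --pt "0 0 -0.15 0 87.6" --pt "0 0 -0.26 0 87.6" --pt "0 0 -0.34 0 87.6" --pt "0 0 -0.4 0 87.6"

```text
time_s: 8.82
tcp_pos: [0.5422, 0.2648, 0.1345]
eef_rot: [-179.9, 0.0, -72.0]
contact_force: [-0.0, 0.3, -0.2]
gripper_width: 0.081
gripper_force: 0.0
```

step_arm --pt "0 0 0 -0.75 87.6" --pt "0 0 0 -0.75 87.6" --pt "0 0 0 -0.75 87.6" --pt "0 0 0 -0.75 87.6" --pt "0 0 0 -0.75 87.6" --pt "0 0 0 -0.75 87.6" --pt "0 0 0 -0.75 87.6" --pt "0 0 0 -0.75 87.6"

```text
time_s: 9.48
tcp_pos: [0.5416, 0.2644, 0.1322]
eef_rot: [180.0, 0.0, -26.9]
contact_force: [-0.1, 0.5, -0.1]
gripper_width: 0.0875
gripper_force: 0.0
```

step_arm --pt "0 0 0 -0.75 87.6" --pt "0 0 0 -0.75 87.6" --pt "0 0 0 -0.75 87.6" --pt "0 0 0 -0.75 87.6" --pt "0 0 0 -0.75 87.6" --pt "0 0 0 -0.75 87.6" --pt "0 0 0 -0.75 87.6" --pt "0 0 0 -0.75 87.6" --pt "0 0 0 -0.75 87.6"

```text
time_s: 10.23
tcp_pos: [0.5416, 0.2644, 0.1322]
eef_rot: [180.0, 0.0, 17.8]
contact_force: [-0.5, -0.1, 0.1]
gripper_width: 0.0877
gripper_force: 0.0
```

```bash
python3 - <<'E'
from h import *
s,w=cap('wrist');print(s['tcp_pos'],s['eef_rot'],s['joints'])
c=cam('wrist',s);print(proj(c,[.5418,.2645,.046]))
cv2.imwrite('pics/w7.png',w)
E
```

```text
[0.54157997 0.26436494 0.13223635] [1.79995773e+02 7.98677651e-03 1.77978838e+01] [ 4.45763156e+01  1.81729524e+01 -1.59573252e+01  2.11287496e-04
 -5.58787569e+01  6.32214499e+01]
(np.float64(317.16913182805393), np.float64(255.56136703895373))
```

View pics/w7.png

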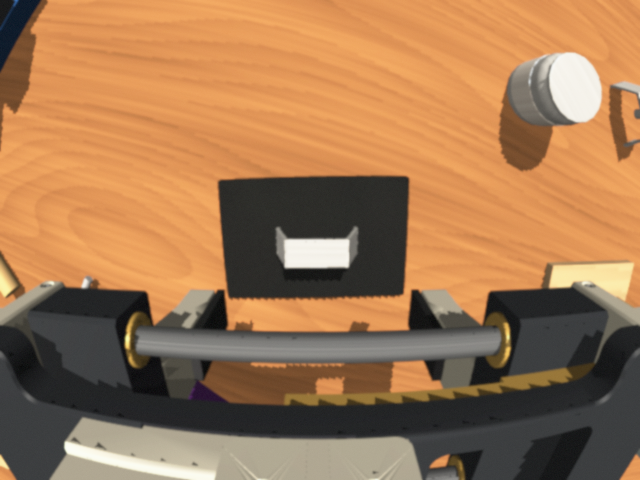

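The bracket stands upright and centred on the mat, its plate at (317,253) and square to the tool. Descending to the leg ends.

step_arm --pt "0 0 0.12 0 87.6" --pt "0 0 0.25 0 87.6" --pt "0 0 0.36 0 87.6" --pt "0 0 0.43 0 87.6" --pt "0 0 0.47 0 87.6" --pt "0 0 0.488 0 87.6" --pt "0 0 0.488 0 87.6" --pt "0 0 0.488 0 87.6"

```text
time_s: 10.95
tcp_pos: [0.5423, 0.2649, 0.0112]
eef_rot: [-180.0, -0.1, 18.0]
contact_force: [-0.4, 0.1, 0.4]
gripper_width: 0.0877
gripper_force: 0.0
```

step_arm --pt "0 0 0.006 0 87.6" --pt "0 0 0.006 0 76" --pt "0 0 0.006 0 70" --pt "0 0 0.006 0 66" --pt "0 0 0.006 0 62" --pt "0 0 0.006 0 58" --pt "0 0 0.006 0 56" --pt "0 0 0.006 0 56" --pt "0 0 0.006 0 56" --newtons 30

```text
time_s: 11.7
tcp_pos: [0.5418, 0.2645, 0.0091]
eef_rot: [-180.0, -0.0, 18.0]
contact_force: [-0.6, -1.0, 3.5]
gripper_width: 0.062
gripper_force: 30.0
```

Gripped at 62 mm, which matches the leg ends. Lifting.

step_arm --pt "0 0 -0.02 0 56" --pt "0 0 -0.06 0 56" --pt "0 0 -0.12 0 56" --pt "0 0 -0.22 0 56" --pt "0 0 -0.34 0 56" --pt "0 0 -0.48 0 56" --pt "0 0 -0.62 0 56" --pt "0 0 -0.75 0 56" --pt "0 0 -0.85 0 56" --pt "0 0 -0.9 0 56" --pt "0 0 -0.9 0 56" --pt "0 0 -0.9 0 56"

```text
time_s: 12.7
tcp_pos: [0.5416, 0.2645, 0.235]
eef_rot: [-179.9, -0.1, 18.0]
contact_force: [-0.3, -0.9, -1.7]
gripper_width: 0.0622
gripper_force: 30.0
```

```bash
python3 - <<'E'
from h import *
s,w=cap('wrist');print(s['tcp_pos'],s['eef_rot'],s['gripper_width'])
cv2.imwrite('pics/w8.png',w[150:450,100:540])
p=np.radians(s['eef_rot'][2]);d=np.array([.4854,-.2512])-s['tcp_pos'][:2]
print(d,[np.cos(p)*d[0]+np.sin(p)*d[1],np.sin(p)*d[0]-np.cos(p)*d[1]])
E
```

```text
[0.54155675 0.26448767 0.23497192] [-1.79933123e+02 -9.34471749e-02  1.79648645e+01] 0.062183614576678446
[-0.05615675 -0.51568767] [np.float64(-0.21247433781001998), np.float64(0.4732251130429894)]
```

View pics/w8.png

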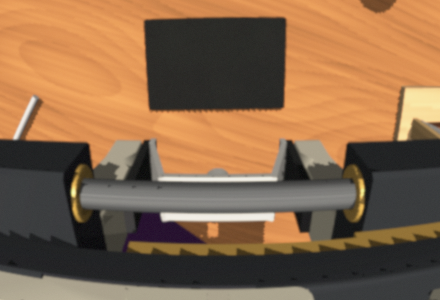

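The view shows the bracket held level by its leg ends, with the mat empty below it. Carrying it to a spot next to the slot for a close check.

step_arm --pt "-0.2 0.4 0 0 56" --pt "-0.425 0.946 0 0 56" --pt "-0.425 0.946 0 0 56" --pt "-0.425 0.946 0 0 56" --pt "-0.425 0.946 0 0 56" --pt "-0.425 0.946 0 0 56" --pt "-0.425 0.946 0 0 56" --pt "-0.425 0.946 0 0 56"

```text
time_s: 13.42
tcp_pos: [0.5121, 0.0038, 0.2327]
eef_rot: [-180.0, 0.1, 17.8]
contact_force: [-0.0, 0.7, -0.8]
gripper_width: 0.0619
gripper_force: 30.0
```

step_arm --pt "-0.588 0.828 0 0.605 56" --pt "-0.588 0.828 0 0.605 56" --pt "-0.588 0.828 0 0.605 56" --pt "-0.588 0.828 0 0.605 56" --pt "-0.588 0.828 0 0.605 56" --pt "-0.588 0.828 0 0.605 56" --pt "-0.588 0.828 0 0.605 56" --pt "-0.588 0.828 0 0.605 56" --pt "-0.588 0.828 0 0.605 56" --pt "-0.588 0.828 0 0.605 56"

```text
time_s: 14.25
tcp_pos: [0.4379, -0.2346, 0.2332]
eef_rot: [-180.0, 0.1, -18.3]
contact_force: [0.3, 0.1, 0.4]
gripper_width: 0.0618
gripper_force: 30.0
```

```bash
cat >sl.py <<'E'
from pl import *
s,w=cap('wrist');cv2.imwrite('pics/w9.png',w);print(s['tcp_pos'],s['eef_rot'],s['gripper_width'])
c=cam('wrist',s);u,v=map(int,proj(c,[.4854,-.2512,.128]));print(u,v,w[v,u])
g=w[max(0,v-70):v+70,max(0,u-170):u+170]
for th in(150,175,200):
  try: 
    o=plate(w,c,(max(0,u-190),max(0,v-75),u+190,v+75),.128,'sl%d'%th,th)
    t=cv2.imread('pics/top0.png');print(tri([o,ray(cam('top'),(380.3,231.8)),ray(cam('scene'),(264.5,238.1))]))
  except Exception as e: print(th,e)
print(w[max(0,v-80):v+80:8,u].tolist())
p=np.radians(s['eef_rot'][2]);d=np.array([.4854,-.2512])-s['tcp_pos'][:2]
print([np.cos(p)*d[0]+np.sin(p)*d[1],np.sin(p)*d[0]-np.cos(p)*d[1]])
E
python3 sl.py
```

```text
[ 0.4378512  -0.23461912  0.23321912] [-1.79999174e+02  6.30535962e-02 -1.82659587e+01] 0.061773473345653813
319 179 [194 203 208]
sl150 [317.  178.5] [ 0.4865 -0.2496  0.128 ] [0.1123 0.187  0.1123 0.2004] 71.77
(array([ 0.48582426, -0.25065591,  0.1263877 ]), [np.float64(1.2031869125279453), np.float64(1.3072256204473238), np.float64(0.13709335000002854)])
sl175 [317.6 176.4] [ 0.4878 -0.2505  0.128 ] [0.1421 0.0369 0.1453 0.0369] 72.15
(array([ 0.48637043, -0.2509442 ,  0.12657744]), [np.float64(1.3583006404305487), np.float64(1.4226984475507303), np.float64(0.40928467340831787)])
sl200 [226. 173.] [ 0.5116 -0.1892  0.128 ] [0. 0. 0. 0.] 0.0
(array([ 0.50171164, -0.23261995,  0.16430334]), [np.float64(34.2096197992383), np.float64(24.863297202401473), np.float64(21.3688319695045)])
[[160, 170, 163], [157, 166, 160], [156, 165, 160], [156, 165, 159], [157, 166, 159], [155, 165, 159], [149, 156, 151], [192, 199, 205], [196, 204, 210], [197, 204, 211], [194, 203, 208], [192, 198, 205], [196, 203, 210], [125, 128, 130], [156, 167, 160], [156, 166, 160], [157, 165, 159], [153, 162, 155], [152, 162, 156], [152, 160, 155]]
[np.float64(0.050349820750168174), np.float64(0.000842260680758513)]
```

step_arm --pt "0.1 0 0 0 56" --pt "0.206 0.002 0.05 0 56" --pt "0.206 0.002 0.15 0 56" --pt "0.206 0.002 0.25 0 56" --pt "0.206 0.002 0.32 0 56" --pt "0.206 0.002 0.34 0 56" --pt "0.206 0.002 0.34 0 56" --pt "0.206 0.002 0.34 0 56" --newtons 45

```text
time_s: 14.97
tcp_pos: [0.4872, -0.2517, 0.1496]
eef_rot: [180.0, -0.0, -18.2]
contact_force: [0.3, -0.6, -0.3]
gripper_width: 0.0616
gripper_force: 45.0
```

step_arm --pt "0 0 0.04 0 56" --pt "0 0 0.075 0 56" --pt "0 0 0.1 0 56" --pt "0 0 0.12 0 56" --pt "0 0 0.14 0 56" --pt "0 0 0.14 0 56"

```text
time_s: 15.47
tcp_pos: [0.4887, -0.2531, 0.1147]
eef_rot: [180.0, -0.3, -18.3]
contact_force: [4.9, -4.2, 2.2]
gripper_width: 0.0612
gripper_force: 45.1
```

step_arm --pt "0 0 0.02 0 56" --pt "0 0 0.05 0 56" --pt "0 0 0.08 0 56" --pt "0 0 0.11 0 56" --pt "0 0 0.14 0 56" --pt "0 0 0.15 0 56" --pt "0 0 0.15 0 56" --pt "0 0 0.15 0 56"

```text
time_s: 16.13
tcp_pos: [0.4864, -0.2523, 0.0758]
eef_rot: [-180.0, 0.0, -18.3]
contact_force: [4.0, -4.3, -5.4]
gripper_width: 0.0616
gripper_force: 47.1
```

Release and wait with the flap held open.

step_arm --pt "0 0 0 0 66" --pt "0 0 0 0 74" --pt "0 0 0 0 82" --pt "0 0 0 0 87.6" --pt "0 0 0 0 87.6" --pt "0 0 0 0 87.6" --pt "0 0 0 0 87.6" --pt "0 0 0 0 87.6" --pt "0 0 0 0 87.6" --pt "0 0 0 0 87.6" --pt "0 0 0 0 87.6" --pt "0 0 0 0 87.6"

```text
time_s: 17.13
tcp_pos: [0.4872, -0.2518, 0.0766]
eef_rot: [-179.9, -0.1, -18.3]
contact_force: [5.0, 1.3, -0.6]
gripper_width: 0.0875
gripper_force: 2.1
```

```bash
python3 - <<'E'
from h import *
s,w=cap('wrist');print(s['tcp_pos'],s['gripper_width'],s['contact_force'],s['gripper_force'])
cv2.imwrite('pics/w10.png',w)
# bright/grey structure between the fingers where the plate would show if still held (compare w8 full frame is crop at 150,100)
a=cv2.imread('pics/w8.png');print('held',a[150:235:7,215].max(1));print('now ',w[300:385:7,315].max(1)); print(w[200:300:7,315].max(1))
c=cam('wrist',s)
for z in(.11,.075,.043):print(z,proj(c,[.4864,-.2515,z]))
E
```

```text
[ 0.48724465 -0.25179481  0.07662501] 0.0874961256238758 [ 5.04895026  1.30992138 -0.64876721] 2.0836059423163533
held [225 219 218 149 235  76 120 140 130 168 217 230 228]
now  [153 154 153 151 120  59  90 101 102 100 133  57  55]
[158 157 155 155 155 154 154 154 154 153 153 153 154 154 153]
0.11 (np.float64(318.99546953064936), np.float64(351.56961107282416))
0.075 (np.float64(318.78972217815635), np.float64(312.02184003537883))
0.043 (np.float64(318.6525038044241), np.float64(286.3535563359621))
```

```bash
python3 - <<'E'
from h import *
w=cv2.imread('pics/w10.png').max(2)
print(cv2.resize(w[320:440,210:430],(22,15),interpolation=cv2.INTER_AREA))
E
```

```text
[[148 151 154 154 154 154 154 153 153 151 149 149 150 151 151 150 149 148
  143 140 130 124]
 [ 52  56  64  66  69  70  69  71  72  72  70  70  69  69  66  65  64  62
   60  58  47  49]
 [ 89  87  86  84  83  82  81  80  80  80  79  79  79  80  80  81  82  83
   84  86  87  88]
 [102 102 102 101 101 101 101 100 100 100 100 100 100 100 100 100  99 100
  100 100 100 100]
 [ 92  94  96  97  98  99  99 100 100 100 100 100  99  99  98  98  97  96
   95  94  92  89]
 [ 54  60  60  61 105 115 113 112 110 110 109 110 110 111 112 105 111 107
  119 106 112  55]
 [ 57  57  57  57  91  81 104  91 113  93 103  97 107  99  76  59  68  59
   67  58  59  50]
 [ 57  57  57  57  56  57  56  56  57  56  56  56  56  56  57  57  57  57
   57  57  57  57]
 [ 57  56  57  56  56  56  57  56  57  57  57  56  56  57  57  57  57  58
   59  61  65  70]
 [ 57  57  57  57  57  57  57  78  86  87  98  97  88  96 101 101  90  79
  109 103  80  93]
 [ 31  33  34  37  39  40  41  43  43  70  72  53  44  77  71  49  40  43
   55  37  32  35]
 [ 26  26  26  26  26  26  26  26  26  26  26  26  26  26  26  26  26  26
   26  26  26  26]
 [ 26  26  26  26  26  26  26  26  26  26  26  26  26  26  26  26  26  26
   26  26  26  26]
 [ 29  28  26  26  26  26  26  26  26  26  26  26  26  26  26  24  26  26
   27  26  27  28]
 [105  96  87  79  68  64  58  55  52  46  45  49  50  52  51  53  59  66
   73  56  43  45]]
```

step_arm --pt "0.008 0 0 0 87.6" --pt "0.016 0 0 0 87.6" --pt "0.016 0.01 0 0 87.6" --pt "0.016 -0.01 0 0 87.6" --pt "0.016 0 0.01 0 87.6" --pt "0.01 0 0 0 87.6" --pt "0.01 0 0 0 87.6" --pt "0.01 0 0 0 87.6" --pt "0.01 0 0 0 87.6"

```text
time_s: 17.93
tcp_pos: [0.4885, -0.2532, 0.0759]
eef_rot: [-180.0, 0.0, -18.3]
contact_force: [5.6, -1.8, -3.0]
gripper_width: 0.0875
gripper_force: 2.5
```

No bracket is visible between the fingers. Drawing straight out.

step_arm --pt "0 0 -0.04 0 87.6" --pt "0 0 -0.09 0 87.6" --pt "0 0 -0.14 0 87.6" --pt "0 0 -0.19 0 87.6" --pt "0 0 -0.24 0 87.6" --pt "0 0 -0.3 0 87.6" --pt "0 0 -0.4 0 87.6" --pt "0 0 -0.5 0 87.6" --pt "0 0 -0.6 0 87.6" --pt "0 0 -0.63 0 87.6" --pt "0 0 -0.63 0 87.6"

```text
time_s: 18.85
tcp_pos: [0.4884, -0.2533, 0.2358]
eef_rot: [-180.0, -0.1, -18.4]
contact_force: [0.6, 0.2, -0.4]
gripper_width: 0.0872
gripper_force: 0.0
```

step_arm --pt "-0.1 0 0 0 87.6" --pt "-0.2 0 0 0 87.6" --pt "-0.2 0 0 0 87.6" --pt "-0.2 0 0 0 87.6"

```text
time_s: 19.18
tcp_pos: [0.4391, -0.2369, 0.2328]
eef_rot: [-180.0, 0.1, -18.3]
contact_force: [0.2, -0.1, 0.6]
gripper_width: 0.0876
gripper_force: 0.0
```

```bash
cp pics/w9.png pics/w9a.png; python3 sl.py; python3 - <<'E'
from h import *
w=cv2.imread('pics/w9.png');a=cv2.imread('pics/w9a.png')
for i in(a,w):
  g=i[:, :].max(2);print(cv2.resize(g[140:220,200:440],(20,10),interpolation=cv2.INTER_AREA))
_,t=cap('top');t0=cv2.imread('pics/top0.png');_,b=cap('scene');b0=cv2.imread('pics/scene0.png')
for n,x,y,ws in(('top',t,t0,{'tin_br_jar':(190,100,340,160),'rack':(245,175,310,240),'mat':(110,180,200,250)}),('scene',b,b0,{'by':(310,300,450,360),'rack':(325,245,390,305),'mat':(425,238,500,290),'slot':(225,215,310,300)})):
  for k,(x0,y0,x1,y1) in ws.items():
    d=cv2.absdiff(x[y0:y1,x0:x1],y[y0:y1,x0:x1]).max(2);print(n,k,(d>50).sum(),d.mean().round(1))
cv2.imwrite('pics/scene9.png',b);cv2.imwrite('pics/top9.png',t)
E
```

```text
[ 0.43914306 -0.23691054  0.23283403] [-1.79995546e+02  1.39311642e-01 -1.83422489e+01] 0.0875721353456802
317 181 [188 196 201]
sl150 [315.2 179. ] [ 0.4877 -0.2506  0.128 ] [0.1427 0.038  0.1462 0.0382] 72.32
(array([ 0.48633373, -0.25097591,  0.1265326 ]), [np.float64(1.30166638423811), np.float64(1.37418941932752), np.float64(0.43760875773099844)])
sl175 [315.1 179. ] [ 0.4877 -0.2506  0.128 ] [0.1413 0.0366 0.1446 0.0367] 72.37
(array([ 0.4863298 , -0.25096597,  0.12653545]), [np.float64(1.3014880701429723), np.float64(1.377267303243449), np.float64(0.4265596359525792)])
200 max() iterable argument is empty
[[155, 163, 157], [153, 161, 155], [151, 161, 155], [149, 158, 151], [151, 159, 153], [149, 159, 153], [144, 153, 147], [186, 194, 200], [187, 194, 201], [190, 198, 204], [188, 196, 201], [183, 190, 197], [190, 197, 204], [139, 142, 145], [149, 159, 152], [151, 160, 155], [151, 160, 154], [149, 158, 151], [148, 158, 151], [147, 155, 151]]
[np.float64(0.048403580882109984), np.float64(-0.0009932472485692442)]
[[165 167 166 166 166 164 165 164 164 163 162 164 164 162 163 163 16
[... 1058 characters left out ...]
3 203 204 203 203 202 201 202 202 201 202 203 203 200
  131 157]
 [151 164 203 203 204 203 203 203 202 201 201 201 202 202 202 203 203 198
  132 157]
 [153 156 200 201 201 201 201 201 201 200 200 200 200 201 201 201 202 196
  133 157]
 [157 154 201 201 200 200 200 200 200 199 200 200 200 200 201 201 202 193
  134 158]
 [158 152 201 201 201 201 201 200 201 201 200 201 201 201 202 202 202 191
  136 157]
 [157 136 155 157 152 150 150 146 148 149 146 146 145 144 148 148 147 145
  148 156]
 [157 158 160 161 158 157 157 158 158 160 159 158 160 159 158 160 158 156
  156 156]]
top tin_br_jar 0 19.0
top rack 1896 46.6
top mat 0 15.9
scene by 0 9.3
scene rack 110 11.9
scene mat 0 7.1
scene slot 23 7.7
```

```bash
python3 -c "
from plant import workorder
print(workorder.close_job())"
```

```text
the job is handed in; nothing more can be done
None
```

The reject was stood on the mat, then dropped through the scrap box slot, and the job is handed in at about 19 s; the flap looks shut and clear, both nested brackets stayed in the rack, and tin, jar, loose bracket and mat look unchanged, though I couldn't see the box floor to confirm where the reject landed.

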